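# Fish a dropped nut out from under a low layout plate

### The arm

A 6-joint arm with a two-finger parallel gripper is mounted at the origin on a cart in front of the work surface, level with it; the furniture and walls round the work are solid. World frame = base frame: x ahead of the robot, y to its left, z up, the work surface at z = 0. Lengths are in m, angles in rad, forces in N, time in s.
With the tool pointing down it reaches from about 0.425 to 0.95 m from the base axis. Payload 3.5 kg.
Tool frame: the origin (TCP) lies at the very end of the fingers, on their centre line; the grasp point (between the pads) lies 19 mm behind it (tcp_to_grasp is the distance from the TCP to the grasp point, in m); z points along the fingers, y is the direction in which the jaws open and shut (so a half turn about z gives the same grasp; the last joint's range is limited). The gripper opens to 85 mm and grips with 20 to 120 N. Pads are 22 mm wide; open, the fingers measure 114 mm over their backs; the gripper's body (76 mm by 85 mm) begins 54 mm behind the grasp point. The pads swing forward as they close: fully open they stand 13 mm farther back than shut.
Start: joints at [-1.323, 0.286, 1.577, -0, 1.279, -0.15], TCP at [0.262, -0.622, 0.231] pointing down, gripper open.
Joint ranges: [-2.77, 2.77], [-0.9, 2.22], [0.21, 2.48], [-1.53, 4.67], [0.24, 2.81], [-2.84, 2.84]. Speed limits (rad/s): [2.79, 2.79, 3.14, 3.14, 3.14, 3.14].

### API

Orientations are given as a unit quaternion [x, y, z, w].
In Python, from plant import * gives the robot as it stands. The module is installed in compiled form; this text tells all that it offers.
- The arm moves only by the tool arm_command, never from a script. Its argument "steps" is a list of rows, each a list of 3 entries, a list of its own where there are three numbers: the turn, a rotation vector about the tool's x, y, z in rad, then the shift along the tool's x, y, z in m, then the gripper command: -1 is shut, 1 is fully open, values between are in proportion. A call has 1 to 12 rows; each row is the pose to reach, as a shift and turn from the pose measured when the call began, along the tool's axes at that moment; what a row does not reach only later rows make up. A row lasts 1/8 s, in which the tool goes at most 62.5 mm and 10.7 degrees, less where a joint would pass 70% of its speed; a pose out of reach is approached as far as the arm can. A call with a gripper value outside its range is refused whole. The fingers move at their own pace and stop on an object; "force" is the grip in N (left out, the last holds). Time passes only in rows, so rows that repeat a pose let the fingers close. It gives the time, the measured TCP pose, the force and the opening at its end, in the units of the state.
- get_state(): the state, without advancing time (a new reading comes with each control period).
- read_camera(name): name is "side" or "top"; returns a dict with "frame" (384x512x3 uint8, red, green, blue), "vfov" (degrees; the focal length in pixels is half the picture's height over the tangent of half this angle, whatever the lens; pixels are square), "cx", "cy" (the principal point, pixels), "position" and "rotation" of the camera in the world. Camera axes: x right, y up, looking along -z (the intrinsics and any distortion apply to the point x, -y, -z); pixel columns grow to the right and rows downward; lengths in m; the calibration is good to about 2 mm. A picture is of the moment at which its call begins. There is no depth.
- sign_off(): hands the job in, once; it reports no verdict.
The state is a dict: "time": time; "qpos": joint angles; "dq": joint speeds; "joint_efforts": joint torques, N m; "eef_pos": TCP position; "tcp_rot": TCP orientation; "contact_force": force on the tool from outside, world axes, zero at the start; "wrist_torque": the same for the moment, N m; "opening": opening from 0.0 (shut) to 1.0 (fully open).
Only numpy, scipy, OpenCV 4.12 (cv2) and the standard library are available. Lean on these libraries where they do the work, as an engineer would, in place of code of your own. Each camera call takes 0.05 s, during which the arm holds its last target.

### The job

A nut has rolled under the low layout plate, behind the bearer that props the plate up. Take the flat rake by its wooden handle, reach in through the plate's open right side, feel your way between the bearer's legs to get the rake's foot behind the nut, and drag the nut out until it lies on the bench in the open, wholly clear of the plate's edge. A light touch on the legs or plate is fine, but do not shove them; leave the bolt standing on the plate, and let go of the rake lying flat on the bench with its foot out from under the plate.

Things in the scene. Friction and masses are not known exactly. Their poses are not given: they have to be found in the camera images.
- layout_plate: Fixed dark steel plate, 280 (x) by 200 (y) by 18 mm, a low shelf: underside 34 mm, top 52 mm above the bench. Origin: its centre, at bench height; z up. It rests on bars along its front (-x), back (+x) and left (+y) edges and is open only at its right edge (y = -100 mm): free room under it is x -110..110, y -100..88 mm. On top: a vee block and gauge block at the left, a flat calliper.
- plate_edge (a point): Middle of the plate's open right edge (x = 0, y = -100 mm of the plate), at bench height; same axes as the plate. -y points out of the opening, square to the edge.
- rake: Loose flat drag rake, 0.3 kg, lying flat. Origin: underside of the wooden handle where it is gripped; the handle is 22 mm wide (x), 28 mm high, y -76..26 mm. +y runs along the flat steel shank (10 mm wide, 6 mm thick) to the foot, a cross bar 62 mm wide, 12 mm high: two arms 10 mm thick jut out 26 mm beside the shank, from y 210 at its tip swept back 20 deg to y 190. z up.
- rake_foot (a point): Middle of the rake's foot, on its underside, 205 mm from the rake's origin along its y; same axes.
- nut: Loose steel hexagon nut lying flat on the bench under the plate, out of sight: 34 mm across flats, 39 mm across corners, 18 mm high, about 0.09 kg. Origin at the centre of its underside, z up. At the start it lies within 7 mm of x = 0 and at y -12..8 mm in the plate's frame, any way round.
- bolt: Loose steel bolt standing on its hexagon head on the plate's top near the front left corner, 83 mm high, 34 mm across the head. Origin at the centre of its underside, z up. To be left standing where it is.
- bearer_line (a point): Point on the bench under the plate, 25 mm in from its right edge: the bearer's middle if it were centred. The bearer props the plate: a flat bar along the plate's x (26 mm clear under it) on two rigid round legs 22 mm thick, centres 118 mm apart (96 mm clear between). It stands up to 14 mm off this point in x, either way: not measured, feel for the legs. A push on a leg is a push on the plate.
Mind the look-alikes: they are no part of the job. What is shaped like the bolt but purple, turquoise or yellow is not meant.

How it is judged:
By the outcome, as a careful person would: the job done as asked, in the order asked, and still so for the second after the job is handed in, with the robot touching nothing.
It also fails if it takes over 54 s, if anything falls off the work surface, if the arm or the gripper's body presses on something with over 40 N, if the wrist force passes 120 N, or if a joint passes its speed limit or range.

## Working session

There is one attempt and no reset: what is moved stays moved. The work goes in short steps, Python scripts to look and compute and a tool call to move; the robot and the scene stay as the last step left them, time stands still between calls to the robot, and variables do not carry over. Pictures are saved under pics/ and viewed, and the job is handed in when it is done.

Besides the shell and the picture viewer there is one more tool, called in YAML: its name, and indented under it one key for each argument. arm_command: Moves the arm, as the interface text tells. Its arguments: {"type":"object","properties":{"steps":{"type":"array"},"force":{"type":"number"}},"required":["steps"]}

```bash
mkdir -p pics
python3 - <<'E'
from plant import *
import cv2
s=get_state(); print(s)
for n in("top","side"):
    c=read_camera(n); print(n,{k:v for k,v in c.items() if k!="frame"})
    cv2.imwrite(f"pics/{n}0.png",c["frame"][:,:,::-1])
E
```

```text
{'time': 0.0, 'qpos': array([-1.32299525e+00,  2.87177155e-01,  1.57820263e+00, -2.54458306e-05,
        1.27860398e+00, -1.49997071e-01]), 'dq': array([-1.36685959e-04, -4.23040445e-05, -7.57552677e-05,  1.07401909e-03,
       -1.04386748e-03, -2.30957771e-04]), 'joint_efforts': array([-2.44039247e-04, -4.05981517e+01, -2.92625999e+01, -1.30443191e-04,
        5.88085939e-03,  5.96388261e-06]), 'eef_pos': array([ 0.26134507, -0.62162672,  0.22992565]), 'tcp_rot': array([ 9.80283276e-01,  1.97593696e-01, -7.06063757e-05, -1.19352919e-03]), 'contact_force': array([ 0.00560176, -0.32967106,  0.37316638]), 'wrist_torque': array([-0.00781906,  0.01403302, -0.00684508]), 'opening': 1.0016323861636014}
top {'vfov': 42.30499188397319, 'cx': 258.68614189501517, 'cy': 199.6107537888969, 'position': array([0.31592091, 0.04361734, 1.41205353]), 'rotation': array([ 0.03087284, -0.04472684, -0.70057683,  0.71150438])}
side {'vfov': 42.12176995716946, 'cx': 249.4528458882474, 'cy': 192.4109060994629, 'position': array([-0.19257394,  1.00627602,  0.66135524]), 'rotation': array([-0.14271587,  0.50046837,  0.81433776, -0.25693892])}
```

View pics/top0.png

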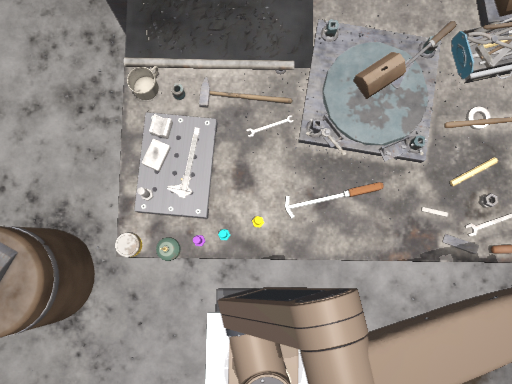

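View pics/side0.png

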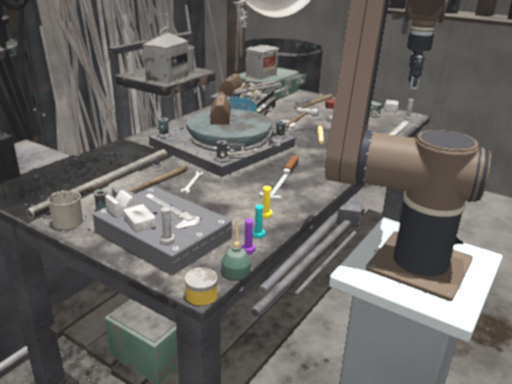

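```bash
cat > h.py <<'E'
from plant import *
import cv2, numpy as np
from scipy.spatial.transform import Rotation as R
def K(c):
    f=192/np.tan(np.radians(c["vfov"])/2); return f
def px2w(c,uv,z):
    uv=np.atleast_2d(np.array(uv,float)); f=K(c)
    d=np.c_[(uv[:,0]-c["cx"])/f,-(uv[:,1]-c["cy"])/f,-np.ones(len(uv))]
    d=R.from_quat(c["rotation"]).apply(d); p=np.array(c["position"])
    t=(z-p[2])/d[:,2]; return p+t[:,None]*d
def w2px(c,P):
    q=R.from_quat(c["rotation"]).inv().apply(np.atleast_2d(P)-c["position"]); f=K(c)
    return np.c_[c["cx"]+f*q[:,0]/-q[:,2], c["cy"]-f*q[:,1]/-q[:,2]]
E
python3 - <<'E'
from h import *
c=read_camera("top"); im=c["frame"][:,:,::-1]
cv2.imwrite("pics/a.png",cv2.resize(im[100:260,110:300],None,fx=4,fy=3.75,interpolation=2)[:600])
cv2.imwrite("pics/b.png",cv2.resize(im[165:235,250:410],None,fx=5,fy=5,interpolation=2))
print(px2w(c,[[144,113],[216,117],[209,217],[136,212]],.052))
print(px2w(c,[[288,205],[382,187]],.02))
E
```

```text
[[0.70040605 0.34219154 0.052     ]
 [0.69298982 0.1409545  0.052     ]
 [0.41198791 0.15350043 0.052     ]
 [0.42253028 0.35317215 0.052     ]]
[[ 0.45169842 -0.0655727   0.02      ]
 [ 0.50750477 -0.3328565   0.02      ]]
```

View pics/a.png

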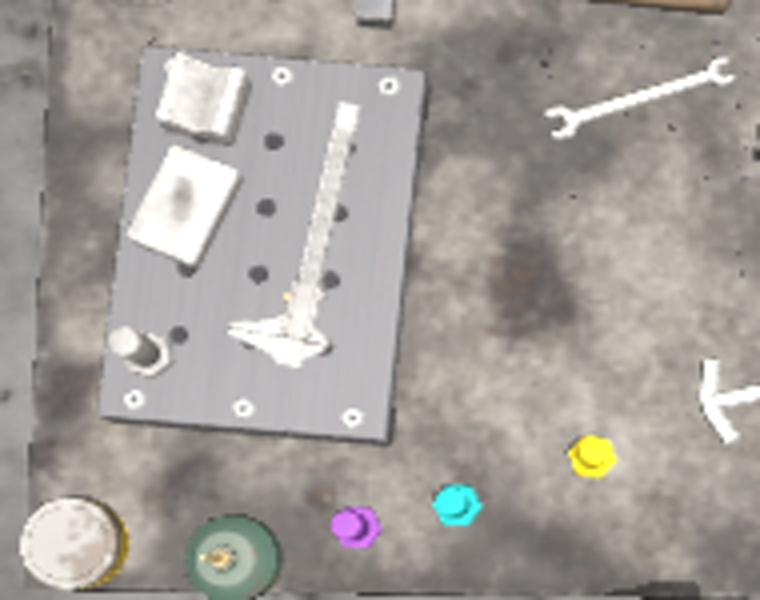

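View pics/b.png

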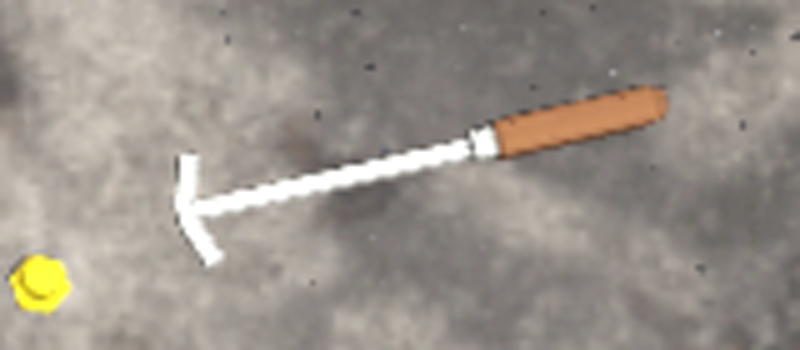

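```bash
cat > m.py <<'E'
from h import *
def rake(c,show=True):
    im=c["frame"]; hsv=cv2.cvtColor(im,cv2.COLOR_RGB2HSV)
    m=((hsv[...,0]<16)&(hsv[...,1]>110)&(hsv[...,2]>110)).astype(np.uint8)
    n,l,s,ce=cv2.connectedComponentsWithStats(m)
    o=[(i,s[i,4],ce[i],s[i,:4]) for i in range(1,n) if s[i,4]>40]
    return l,o
E
python3 - <<'E'
from m import *
c=read_camera("top"); l,o=rake(c)
for i in o: print(i)
im=c["frame"]
# handle
best=[i for i in o if abs(i[2][0]-365)<15 and abs(i[2][1]-189)<15][0][0]
ys,xs=np.where(l==best); P=px2w(c,np.c_[xs,ys],.020)[:,:2]
cen=P.mean(0); u=np.linalg.svd(P-cen)[2][0]; u*=np.sign(u[1]); t=(P-cen)@u; w=(P-cen)@[u[1],-u[0]]
print("handle",cen,u,"yaw",np.degrees(np.arctan2(-u[0],u[1])),t.min(),t.max(),w.min(),w.max())
g=im.min(2); reg=np.zeros_like(g); reg[165:225,280:350]=1
m=((g>225)&(reg>0)).astype(np.uint8); ys,xs=np.where(m); Q=px2w(c,np.c_[xs,ys],.008)[:,:2]
print("white",len(Q)); t=(Q-cen)@u; w=(Q-cen)@[u[1],-u[0]]
print(t.min(),t.max(),w.min(),w.max())
sh=(t>70)&(t<160); S=Q[sh]; d=np.linalg.svd(S-S.mean(0))[2][0]; d*=np.sign(d[1]); 
for a in np.arange(.03,.25,.01):
    k=(t>=a)&(t<a+.01)
    if k.any(): print(round(a,3),k.sum(),w[k].min().round(4),w[k].max().round(4),w[k].mean().round(4))
# plate
hsv=cv2.cvtColor(im,cv2.COLOR_RGB2HSV)
gr=cv2.GaussianBlur(cv2.cvtColor(im,cv2.COLOR_RGB2GRAY),(3,3),0).astype(float)
print(gr[160,205:222]); print(gr[190,203:220]);print(gr[205:225,180])
print(px2w(c,[[258,222]],.07),px2w(c,[[146,192]],.1))
E
```

```text
(1, np.int32(247), array([365.49392713, 188.63157895]), array([349, 182,  34,  14], dtype=int32))
handle [ 0.50203018 -0.28568001] [-0.24111949  0.97049544] yaw 13.952623048461488 -0.05001091856712344 0.04757768820699763 -0.010535197887229767 0.010609582957769068
white 267
0.049024844911196505 0.23354906348444335 -0.030713803929456496 0.03149290273901302
0.04 2 -0.0028 -0.0 -0.0014
0.05 15 -0.0056 0.0068 0.0004
0.06 6 -0.0024 0.0045 0.0011
0.07 11 -0.0039 0.0036 -0.0003
0.08 11 -0.0041 0.0043 0.0001
0.09 12 -0.0043 0.0047 0.0002
0.1 11 -0.0039 0.0045 0.0002
0.11 11 -0.0032 0.0043 0.0007
0.12 11 -0.0041 0.0034 -0.0005
0.13 11 -0.0037 0.0047 0.0008
0.14 11 -0.0039 0.0045 0.0004
0.15 11 -0.0041 0.0043 0.0
0.16 11 -0.0034 0.0041 0.0005
0.17 11 -0.0036 0.0047 0.0001
0.18 11 -0.0039 0.0045 0.0006
0.19 12 -0.0041 0.0049 0.0006
0.2 11 -0.0034 0.0047 0.0006
0.21 17 -0.0286 0.0302 0.0005
0.22 61 -0.0307 0.0315 0.0002
0.23 10 -0.0109 0.0098 0.0006
[184. 185. 185. 185. 186. 185. 165. 136. 143. 168. 178. 176. 170. 167.
 167. 168. 172.]
[188. 188. 188. 188. 187. 166. 137. 135. 145. 146. 148. 152. 154. 155.
 155. 154. 151.]
[186. 186. 187. 187. 187. 187. 187. 187. 185. 159. 120. 122. 156. 175.
 178. 173. 165. 161. 162. 163.]
[[0.39925564 0.01930282 0.07      ]] [[0.47236106 0.31802127 0.1       ]]<stdin>:14: RuntimeWarning: Mean of empty slice.
  ret = um.true_divide(
```

Run:
```python
from m import *
c=read_camera("top"); im=c["frame"]
gr=cv2.GaussianBlur(cv2.cvtColor(im,cv2.COLOR_RGB2GRAY),(3,3),0).astype(float)
def fit(pts,ax):
    P=px2w(c,pts,.052)[:,:2]; a=1-ax
    for _ in range(5):
        k=np.polyfit(P[:,ax],P[:,a],1); r=P[:,a]-np.polyval(k,P[:,ax]); s=abs(r)<max(.0012,1.5*np.median(abs(r))); P=P[s]
    print(len(P),k,np.abs(r).max()); return k
# search half-level crossing from plate interior
def cross(line,i0,step):
    ref=np.median([line[i0-j*step] for j in range(1,5)]); i=i0
    while line[i]>162: i+=step   # plate ~186 dark side ~135
    a,b=line[i-step],line[i]; return i-step+step*(a-162)/(a-b)
right=[(cross(gr[v],int(204+(212-v)*.07),1),v) for v in range(125,210)]
front=[(u,cross(gr[:,u],206,1)) for u in range(145,204)]
kr=fit(right,0); kf=fit(front,1)
back=[]
for u in range(152,210):
    col=gr[:,u]; g=np.diff(col[106:124]); i=np.argmax(g)+106; back.append((u,i+.5))
kb=fit(back,1)
left=[]
for v in range(125,205):
    g=np.diff(gr[v,130:150]); left.append((np.argmax(g)+130.5,v))
kl=fit(left,0)
def inter(k,f): # y=k0 x+k1 ; x=f0 y+f1
    y=(k[0]*f[1]+k[1])/(1-k[0]*f[0]); return np.array([f[0]*y+f[1],y])
C=[inter(kr,kf),inter(kr,kb),inter(kl,kb),inter(kl,kf)]
for i in range(4): print(C[i],np.linalg.norm(C[i]-C[i-1]))
print("yaw r,l",np.degrees(np.arctan([kr[0],kl[0]])),"f,b",-np.degrees(np.arctan([kf[0],kb[0]])),"edge mid",(C[0]+C[1])/2, "centre",np.mean(C,0))
```

```text
85 [-0.07070961  0.19220801] 0.0009185916943010852
59 [0.07614533 0.4013635 ] 0.00042589467009412907
40 [-0.01583174  0.69731012] 0.00461568610162022
30 [-0.14446705  0.42492075] 0.003960256025978548
[0.41377141 0.1629504 ] 0.20057293684240224
[0.6950452  0.14306164] 0.2819760775886553
[0.69216598 0.32492557] 0.18188672111589232
[0.42900002 0.36294438] 0.2658980128575675
yaw r,l [-4.04463045 -8.22047811] f,b [-4.35440328  0.90701588] edge mid [0.55440831 0.15300602] centre [0.55749565 0.24847049]
```

```bash
cat > t.py <<'E'
from h import *
def Rphi(deg):
    a=np.radians(deg); x=np.array([np.cos(a),np.sin(a),0]); z=np.array([0,0,-1.]); return R.from_matrix(np.c_[x,np.cross(z,x),z])
def rel(p,phi):
    s=get_state(); R0=R.from_quat(s["tcp_rot"]); 
    tv=(R0.inv()*Rphi(phi)).as_rotvec(); d=R0.inv().apply(np.array(p)-s["eef_pos"])
    print("turn",tv.round(3),"shift",d.round(4))
E=np.array([.554,.153]); YP=-4.2
def toP(p):
    a=np.radians(YP); d=np.array(p)[:2]-E; return np.array([d@[np.cos(a),np.sin(a)],d@[-np.sin(a),np.cos(a)]-.1])
def toW(p):
    a=np.radians(YP); x,y=p[0],p[1]+.1; return E+x*np.array([np.cos(a),np.sin(a)])+y*np.array([-np.sin(a),np.cos(a)])
E
python3 -c "
from t import *
rel([.4961,-.2619,.10],103.95)
rel([.4961,-.2619,.004],103.95)"
```

```text
turn [-1.000e-03 -1.000e-03 -1.416e+00] shift [ 0.3558 -0.2409  0.131 ]
turn [-1.000e-03 -1.000e-03 -1.416e+00] shift [ 0.3558 -0.2408  0.227 ]
```

arm_command:
  steps:
    - [[0,0,-0.18],[0.045,-0.03,0.01],1]
    - [[0,0,-0.36],[0.09,-0.06,0.02],1]
    - [[0,0,-0.54],[0.135,-0.09,0.04],1]
    - [[0,0,-0.72],[0.18,-0.12,0.055],1]
    - [[0,0,-0.9],[0.225,-0.15,0.07],1]
    - [[0,0,-1.08],[0.27,-0.18,0.085],1]
    - [[0,0,-1.25],[0.315,-0.21,0.1],1]
    - [[-0.001,-0.001,-1.416],[0.356,-0.241,0.131],1]
    - [[-0.001,-0.001,-1.416],[0.356,-0.241,0.131],1]
    - [[-0.001,-0.001,-1.416],[0.356,-0.241,0.131],1]

```text
time: 1.5
eef_pos: [0.4965, -0.262, 0.1003]
tcp_rot: [0.616, 0.788, -0.0, 0.0]
contact_force: [0.3, -1.6, 0.3]
opening: 1.001
```

```bash
python3 -c "
from t import *
rel([.4961,-.2619,.004],103.95); print(get_state()['eef_pos'])
c=read_camera('top'); cv2.imwrite('pics/c.png',c['frame'][:,:,::-1])"
```

```text
turn [ 0.     0.001 -0.001] shift [ 0.0003 -0.0003  0.0963]
[ 0.49647126 -0.26203123  0.10028457]
```

View pics/c.png

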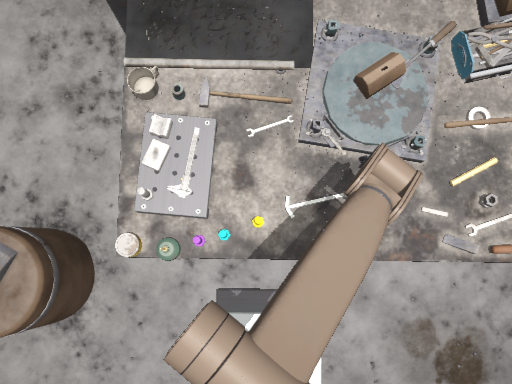

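The wrist now hides the handle; the foot is unchanged at about (288, 205). Descending and gripping.

arm_command:
  steps:
    - [[0,0,0],[0,0,0.04],1]
    - [[0,0,0],[0,0,0.075],1]
    - [[0,0,0],[0,0,0.096],1]
    - [[0,0,0],[0,0,0.096],1]
    - [[0,0,0],[0,0,0.096],-1]
    - [[0,0,0],[0,0,0.096],-1]
    - [[0,0,0],[0,0,0.096],-1]
    - [[0,0,0],[0,0,0.096],-1]
    - [[0,0,0],[0,0,0.096],-1]
    - [[0,0,0],[0,0,0.096],-1]
  force: 90

```text
time: 2.8
eef_pos: [0.4975, -0.2635, 0.0061]
tcp_rot: [0.617, 0.787, -0.0, 0.002]
contact_force: [-1.0, 0.3, 5.6]
opening: 0.241
```

```bash
python3 -c "
from t import *
s=get_state(); print(s['eef_pos'],s['contact_force'],s['wrist_torque'],s['opening'])
c=read_camera('side'); cv2.imwrite('pics/d.png',c['frame'][:,:,::-1])"
```

```text
[ 0.49746154 -0.26345729  0.00609209] [-1.020668    0.33756967  5.61498066] [ 0.12266869  0.1547279  -0.03591559] 0.24128944158801593
```

View pics/d.png

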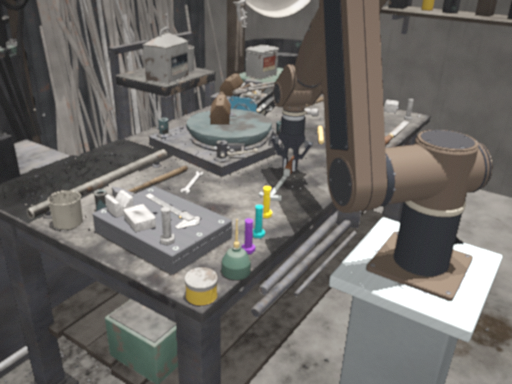

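```bash
python3 -c "
from t import *
p=toW([0,-.33]); print(p)
rel([p[0],p[1],.020],85.8)"
```

```text
[ 0.53715521 -0.07638233]
turn [0.002 0.003 0.315] shift [ 0.1721  0.0834 -0.0143]
```

arm_command:
  steps:
    - [[0,0,0],[0,0,-0.007],-1]
    - [[0,0,0],[0,0,-0.014],-1]
    - [[0,0,0.04],[0.02,0.01,-0.014],-1]
    - [[0,0,0.09],[0.05,0.024,-0.014],-1]
    - [[0,0,0.16],[0.085,0.041,-0.014],-1]
    - [[0,0,0.23],[0.12,0.058,-0.014],-1]
    - [[0,0,0.29],[0.15,0.073,-0.014],-1]
    - [[0.002,0.003,0.315],[0.172,0.083,-0.014],-1]
    - [[0.002,0.003,0.315],[0.172,0.083,-0.014],-1]
    - [[0.002,0.003,0.315],[0.172,0.083,-0.014],-1]

```text
time: 4.1
eef_pos: [0.5365, -0.0768, 0.0196]
tcp_rot: [0.732, 0.681, 0.0, 0.0]
contact_force: [-0.5, -0.1, -3.0]
opening: 0.236
```

```bash
cat > look.py <<'E'
from t import *
import sys
c=read_camera('top'); im=c["frame"]; s=get_state()
print(s['time'],s['eef_pos'],s['contact_force'].round(2),s['wrist_torque'].round(3),'phi',np.degrees(np.arctan2(*R.from_quat(s['tcp_rot']).as_matrix()[[1,0],0])).round(2),"tcpP",toP(s['eef_pos']).round(4))
cv2.imwrite(f'pics/{sys.argv[1]}.png',cv2.resize(im[90:250,120:320],None,fx=4,fy=3.75 if 0 else 4,interpolation=2)[:600])
d=read_camera('side');cv2.imwrite(f'pics/{sys.argv[1]}s.png',cv2.resize(d["frame"][130:280,80:300],None,fx=3.6,fy=3.6,interpolation=2)[:,:,::-1])
E
python3 look.py e
```

```text
4.15 [ 0.53661557 -0.07715958  0.0196611 ] [-0.38  0.54 -3.46] [-0.1    0.015  0.017] phi 85.8 tcpP [-0.0005 -0.3308]
```

View pics/e.png

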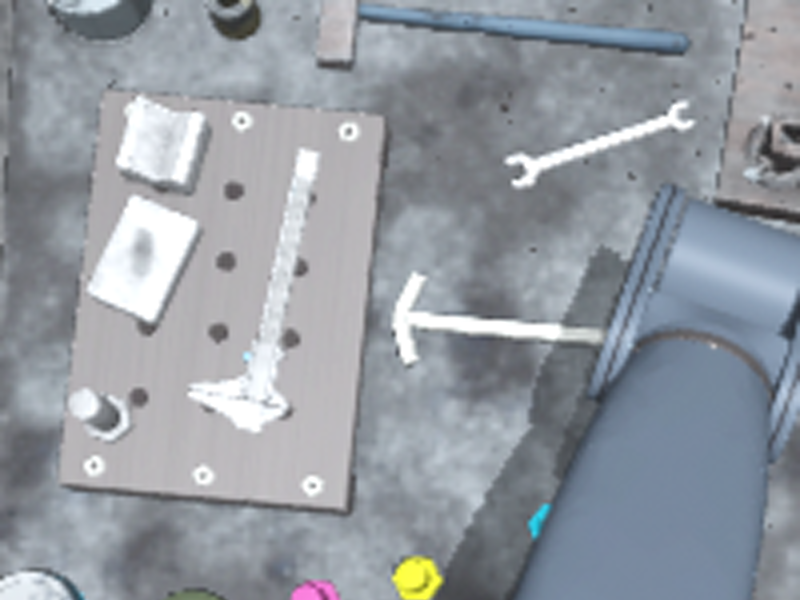

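View pics/es.png

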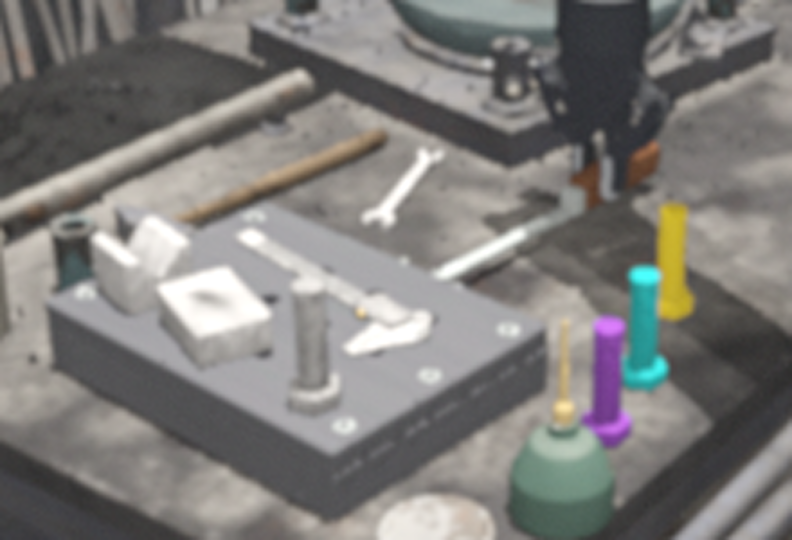

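```bash
cat > foot.py <<'E'
from t import *
def foot(c,z,box):
    im=c["frame"]; g=im.min(2); u0,u1,v0,v1=box
    m=np.zeros_like(g); m[v0:v1,u0:u1]=(g[v0:v1,u0:u1]>215)
    ys,xs=np.where(m); P=px2w(c,np.c_[xs,ys],z)[:,:2]; return np.array([toP(p) for p in P])
if __name__=="__main__":
    c=read_camera("top"); Q=foot(c,.022,(217,258,155,185))
    print(len(Q),Q.min(0).round(4),Q.max(0).round(4))
    for a in np.arange(-.22,-.10,.01):
        k=(Q[:,1]>=a)&(Q[:,1]<a+.01)
        if k.any(): print(round(a,2),k.sum(),Q[k,0].min().round(4),Q[k,0].max().round(4),Q[k,0].mean().round(4))
E
python3 foot.py; python3 -c "
from t import *
print([toP(px2w(read_camera('top'),[[u,v]],.052)[0]).round(4) for u,v in [(214.5,119),(206,217)]])"
```

```text
191 [-0.0296 -0.2306] [ 0.0311 -0.1196]
-0.22 12 -0.0051 0.0014 -0.0019
-0.21 12 -0.0059 0.0032 -0.0013
-0.2 12 -0.004 0.0024 -0.0008
-0.19 9 -0.0048 0.0014 -0.0017
-0.18 15 -0.0058 0.0032 -0.0015
-0.17 9 -0.0038 0.0025 -0.0007
-0.16 12 -0.0048 0.0017 -0.0016
-0.15 11 -0.0056 0.0033 -0.0014
-0.14 37 -0.0296 0.0311 0.0017
-0.13 48 -0.027 0.0248 -0.0013
-0.12 1 -0.0048 -0.0048 -0.0048
[array([ 0.1334, -0.0982]), array([-0.1424, -0.1017])]
```

arm_command:
  steps:
    - [[0,0,0],[0,0.001,0.005],-1]
    - [[0,0,0],[0,0.001,0.0115],-1]
    - [[0,0,0],[0.01,0.001,0.0115],-1]
    - [[0,0,0],[0.02,0.001,0.0115],-1]
    - [[0,0,0],[0.03,0.001,0.0115],-1]
    - [[0,0,0],[0.03,0.001,0.0115],-1]
    - [[0,0,0],[0.03,0.001,0.0115],-1]

```text
time: 5.22
eef_pos: [0.5401, -0.0473, 0.0084]
tcp_rot: [0.733, 0.681, 0.0, 0.0]
contact_force: [-0.3, 0.6, -2.5]
opening: 0.237
```

```bash
python3 look.py f
```

```text
5.275 [ 0.54005027 -0.04748805  0.00836052] [-0.34  0.2  -2.1 ] [-0.1   -0.027 -0.007] phi 85.76 tcpP [ 0.0008 -0.301 ]
```

View pics/f.png

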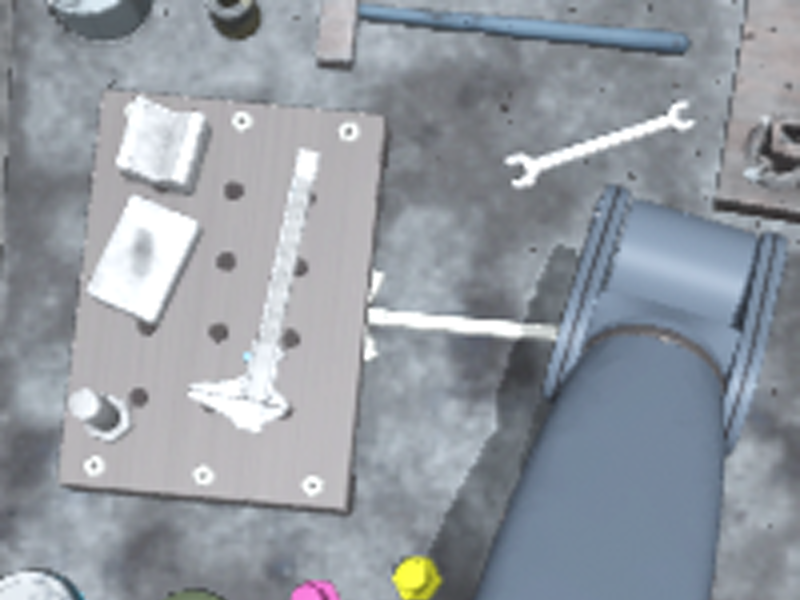

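The foot is now under the plate edge at about (372, 315) in the crop. There is no contact. Next is the leg line.

arm_command:
  steps:
    - [[0,0,0],[0.008,-0.001,0],-1]
    - [[0,0,0],[0.016,-0.001,0],-1]
    - [[0,0,0],[0.024,-0.001,0],-1]
    - [[0,0,0],[0.031,-0.001,0],-1]
    - [[0,0,0],[0.031,-0.001,0],-1]

```text
time: 5.95
eef_pos: [0.5413, -0.016, 0.0083]
tcp_rot: [0.732, 0.681, 0.0, 0.0]
contact_force: [-0.3, 0.7, -3.2]
opening: 0.24
```

arm_command:
  steps:
    - [[0,0,0],[0,-0.003,0],-1]
    - [[0,0,0],[0,-0.005,0],-1]
    - [[0,0,0],[0,-0.005,0],-1]

```text
time: 6.32
eef_pos: [0.536, -0.0157, 0.0082]
tcp_rot: [0.733, 0.681, 0.0, 0.0]
contact_force: [-0.5, -0.3, -3.6]
opening: 0.235
```

arm_command:
  steps:
    - [[0,0,0],[0,-0.003,0],-1]
    - [[0,0,0],[0,-0.005,0],-1]
    - [[0,0,0],[0,-0.005,0],-1]

```text
time: 6.7
eef_pos: [0.5309, -0.0154, 0.0082]
tcp_rot: [0.733, 0.681, 0.0, 0.0]
contact_force: [0.2, 0.2, -3.5]
opening: 0.239
```

arm_command:
  steps:
    - [[0,0,0],[0,-0.002,0],-1]
    - [[0,0,0],[0,-0.004,0],-1]
    - [[0,0,0],[0,-0.004,0],-1]

```text
time: 7.08
eef_pos: [0.5283, -0.0154, 0.0089]
tcp_rot: [0.734, 0.68, 0.002, 0.001]
contact_force: [4.5, -0.9, -3.8]
opening: 0.239
```

```bash
cat > way.py <<'E'
from t import *
def way(W,z=.008,off=0.0,L=.206):
    s=get_state(); R0=R.from_quat(s["tcp_rot"]); print(s['time'],"tcpP",toP(s['eef_pos']).round(4),s['eef_pos'][2].round(4))
    for xf,yf,psi in W:
        a=np.radians(psi); p=toW([xf-L*np.sin(a),yf-L*np.cos(a)]); 
        tv=(R0.inv()*Rphi(90+YP-psi)).as_rotvec(); d=R0.inv().apply(np.array([*p,z])-s["eef_pos"])
        print((xf,yf,psi),[list(map(float,tv.round(3))),list(map(float,d.round(4))),-1])
E
python3 -c "
from way import *
way([(-.006,-.064,0),(.002,-.064,0),(.005,-.056,0),(.005,-.048,0),(.005,-.042,0),(.015,-.042,0),(.024,-.042,0),(.033,-.042,0),(.04,-.042,0)])"
```

```text
7.075 tcpP [-0.0133 -0.2698] 0.0089
(-0.006, -0.064, 0) [[0.004, -0.0, -0.003], [-0.0002, 0.0073, 0.001], -1]
(0.002, -0.064, 0) [[0.004, -0.0, -0.003], [-0.0001, 0.0153, 0.001], -1]
(0.005, -0.056, 0) [[0.004, -0.0, -0.003], [0.0079, 0.0183, 0.001], -1]
(0.005, -0.048, 0) [[0.004, -0.0, -0.003], [0.0159, 0.0183, 0.001], -1]
(0.005, -0.042, 0) [[0.004, -0.0, -0.003], [0.0219, 0.0183, 0.001], -1]
(0.015, -0.042, 0) [[0.004, -0.0, -0.003], [0.0219, 0.0283, 0.0011], -1]
(0.024, -0.042, 0) [[0.004, -0.0, -0.003], [0.0219, 0.0373, 0.0011], -1]
(0.033, -0.042, 0) [[0.004, -0.0, -0.003], [0.022, 0.0463, 0.0011], -1]
(0.04, -0.042, 0) [[0.004, -0.0, -0.003], [0.022, 0.0533, 0.0012], -1]
```

arm_command:
  steps:
    - [[0.004,0,-0.003],[0,0.008,0.001],-1]
    - [[0.004,0,-0.003],[0,0.016,0.001],-1]
    - [[0.004,0,-0.003],[0.008,0.018,0.001],-1]
    - [[0.004,0,-0.003],[0.016,0.018,0.001],-1]
    - [[0.004,0,-0.003],[0.022,0.018,0.001],-1]
    - [[0.004,0,-0.003],[0.022,0.018,0.001],-1]
    - [[0.004,0,-0.003],[0.022,0.028,0.001],-1]
    - [[0.004,0,-0.003],[0.022,0.037,0.001],-1]
    - [[0.004,0,-0.003],[0.022,0.045,0.001],-1]
    - [[0.004,0,-0.003],[0.022,0.045,0.001],-1]

```text
time: 8.32
eef_pos: [0.5758, 0.0028, 0.0083]
tcp_rot: [0.733, 0.681, 0.0, 0.0]
contact_force: [-0.7, 0.4, -2.7]
opening: 0.233
```

```bash
python3 look.py g; python3 -c "
from way import *
way([(.037,-.042,0),(.041,-.038,0),(.0435,-.034,4),(.048,-.030,8),(.053,-.025,13),(.0595,-.02,18),(.062,-.012,18.5),(.063,-.004,17)])"
```

```text
8.375 [0.57514031 0.00294533 0.00806935] [-0.21  0.3  -3.29] [-0.076 -0.033 -0.026] phi 85.79 tcpP [ 0.0321 -0.2481]
8.425 tcpP [ 0.0316 -0.248 ] 0.0079
(0.037, -0.042, 0) [[-0.001, -0.0, -0.0], [0.0, 0.0054, -0.0001], -1]
(0.041, -0.038, 0) [[-0.001, -0.0, -0.0], [0.004, 0.0094, -0.0001], -1]
(0.0435, -0.034, 4) [[-0.001, -0.0, 0.07], [0.0085, -0.0025, -0.0001], -1]
(0.048, -0.03, 8) [[-0.001, -0.0, 0.14], [0.014, -0.0123, -0.0001], -1]
(0.053, -0.025, 13) [[-0.001, -0.0, 0.227], [0.0223, -0.025, -0.0001], -1]
(0.0595, -0.02, 18) [[-0.001, -0.0, 0.314], [0.0321, -0.0358, -0.0], -1]
(0.062, -0.012, 18.5) [[-0.001, -0.0, 0.323], [0.0407, -0.035, -0.0], -1]
(0.063, -0.004, 17) [[-0.001, -0.0, 0.297], [0.047, -0.0289, -0.0], -1]
```

View pics/g.png

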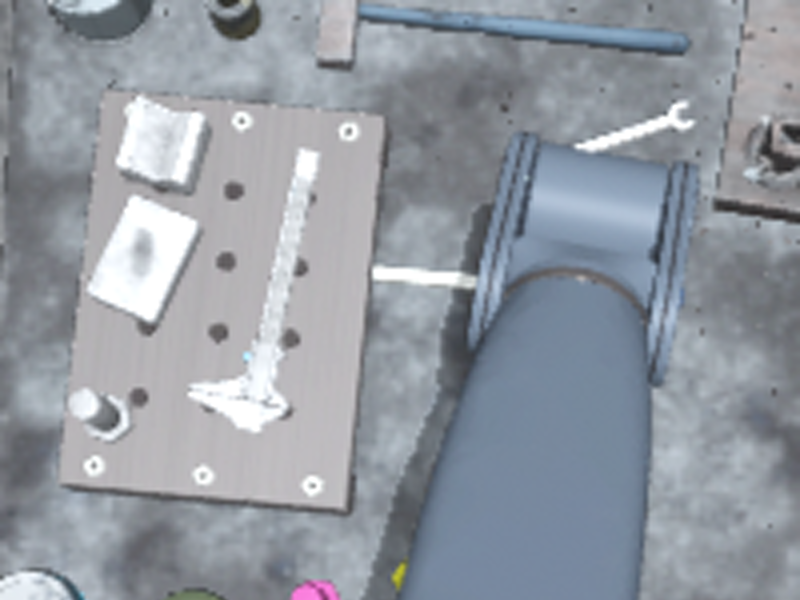

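arm_command:
  steps:
    - [[0,0,0],[0.001,0.006,0],-1]
    - [[0,0,0],[0.004,0.009,0],-1]
    - [[0,0,0.035],[0.006,0.003,0],-1]
    - [[0,0,0.07],[0.0085,-0.0025,0],-1]
    - [[0,0,0.105],[0.011,-0.0075,0],-1]
    - [[0,0,0.14],[0.014,-0.0125,0],-1]
    - [[0,0,0.185],[0.018,-0.019,0],-1]
    - [[0,0,0.227],[0.0225,-0.025,0],-1]
    - [[0,0,0.227],[0.0225,-0.025,0],-1]

```text
time: 9.55
eef_pos: [0.5511, 0.0278, 0.0078]
tcp_rot: [0.805, 0.594, -0.0, -0.001]
contact_force: [-0.7, 0.5, -2.7]
opening: 0.239
```

```bash
python3 -c "
from way import *
way([(.053,-.025,13),(.0595,-.02,18),(.062,-.012,18.5),(.063,-.004,17),(.064,.005,15.5),(.064,.015,14),(.064,.025,13),(.064,.035,12),(.064,.045,11),(.064,.052,10)])"
```

```text
9.55 tcpP [ 0.0063 -0.2251] 0.0078
(0.053, -0.025, 13) [[-0.001, -0.0, 0.001], [-0.0005, 0.0005, -0.0002], -1]
(0.0595, -0.02, 18) [[-0.001, -0.0, 0.088], [0.0066, -0.0122, -0.0001], -1]
(0.062, -0.012, 18.5) [[-0.001, -0.0, 0.097], [0.0151, -0.0133, -0.0001], -1]
(0.063, -0.004, 17) [[-0.001, -0.0, 0.071], [0.0227, -0.0088, -0.0001], -1]
(0.064, 0.005, 15.5) [[-0.001, -0.0, 0.045], [0.0314, -0.0044, -0.0001], -1]
(0.064, 0.015, 14) [[-0.001, -0.0, 0.018], [0.041, -0.0013, -0.0001], -1]
(0.064, 0.025, 13) [[-0.001, -0.0, 0.001], [0.0507, 0.0001, -0.0001], -1]
(0.064, 0.035, 12) [[-0.001, -0.0, -0.016], [0.0605, 0.0014, -0.0001], -1]
(0.064, 0.045, 11) [[-0.001, -0.0, -0.034], [0.0703, 0.0028, -0.0001], -1]
(0.064, 0.052, 10) [[-0.001, -0.0, -0.051], [0.0773, 0.0048, -0.0001], -1]
```

arm_command:
  steps:
    - [[0,0,0.045],[0.003,-0.006,0],-1]
    - [[0,0,0.088],[0.0065,-0.012,0],-1]
    - [[0,0,0.097],[0.015,-0.0133,0],-1]
    - [[0,0,0.071],[0.0227,-0.0088,0],-1]
    - [[0,0,0.045],[0.0314,-0.0044,0],-1]
    - [[0,0,0.018],[0.041,-0.0013,0],-1]
    - [[0,0,0.001],[0.0507,0,0],-1]
    - [[0,0,-0.016],[0.0605,0.0014,0],-1]
    - [[0,0,-0.034],[0.07,0.0028,0],-1]
    - [[0,0,-0.051],[0.077,0.0048,0],-1]
    - [[0,0,-0.051],[0.077,0.0048,0],-1]

```text
time: 10.92
eef_pos: [0.5787, 0.1004, 0.0079]
tcp_rot: [0.789, 0.615, -0.0, -0.0]
contact_force: [-0.4, -0.0, -2.9]
opening: 0.238
```

```bash
python3 look.py i; python3 -c "
from way import *
way([(.064,.052,10),(.054,.053,6),(.044,.053,2),(.034,.053,-2),(.028,.053,-4),(.022,.053,-5)])"
```

```text
10.975 [0.57841592 0.1000852  0.00783294] [ 0.   -0.24 -3.14] [-0.016  0.004 -0.003] phi 75.8 tcpP [ 0.0282 -0.151 ]
11.025 tcpP [ 0.0281 -0.1512] 0.0078
(0.064, 0.052, 10) [[-0.001, -0.0, -0.0], [0.0003, 0.0001, -0.0002], -1]
(0.054, 0.053, 6) [[-0.001, -0.0, -0.07], [0.0001, 0.0045, -0.0002], -1]
(0.044, 0.053, 2) [[-0.001, -0.0, -0.14], [-0.0001, 0.0089, -0.0002], -1]
(0.034, 0.053, -2) [[-0.001, -0.0, -0.21], [0.0006, 0.0132, -0.0003], -1]
(0.028, 0.053, -4) [[-0.001, -0.0, -0.245], [0.0012, 0.0143, -0.0003], -1]
(0.022, 0.053, -5) [[-0.001, -0.0, -0.262], [0.001, 0.0119, -0.0003], -1]
```

View pics/i.png

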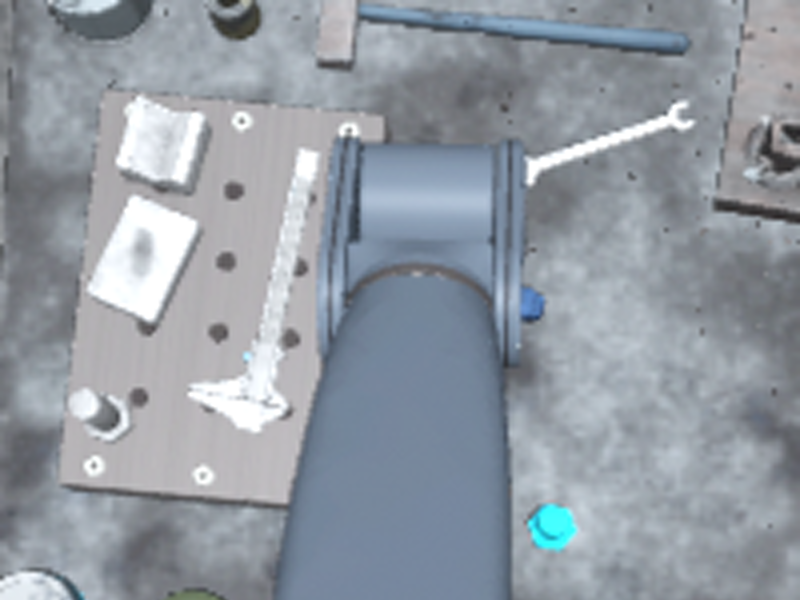

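```bash
python3 -c "
from way import *
way([(.056,.053,8),(.048,.053,6),(.04,.053,4),(.032,.053,2),(.025,.053,0),(.019,.053,0),(.014,.053,0),(.014,.04,0),(.014,.03,0)])"
```

```text
11.025 tcpP [ 0.0281 -0.1512] 0.0078
(0.056, 0.053, 8) [[-0.001, -0.0, -0.035], [0.0001, -0.0008, -0.0002], -1]
(0.048, 0.053, 6) [[-0.001, -0.0, -0.07], [-0.001, -0.0015, -0.0002], -1]
(0.04, 0.053, 4) [[-0.001, -0.0, -0.105], [-0.0017, -0.0022, -0.0002], -1]
(0.032, 0.053, 2) [[-0.001, -0.0, -0.14], [-0.0022, -0.0029, -0.0002], -1]
(0.025, 0.053, 0) [[-0.001, -0.0, -0.175], [-0.0023, -0.0027, -0.0002], -1]
(0.019, 0.053, 0) [[-0.001, -0.0, -0.175], [-0.0034, -0.0086, -0.0002], -1]
(0.014, 0.053, 0) [[-0.001, -0.0, -0.175], [-0.0042, -0.0135, -0.0002], -1]
(0.014, 0.04, 0) [[-0.001, -0.0, -0.175], [-0.017, -0.0113, -0.0002], -1]
(0.014, 0.03, 0) [[-0.001, -0.0, -0.175], [-0.0269, -0.0095, -0.0002], -1]
```

arm_command:
  steps:
    - [[0,0,-0.035],[0,-0.0008,0],-1]
    - [[0,0,-0.07],[-0.001,-0.0015,0],-1]
    - [[0,0,-0.105],[-0.0017,-0.0022,0],-1]
    - [[0,0,-0.14],[-0.0022,-0.0029,0],-1]
    - [[0,0,-0.175],[-0.0023,-0.0027,0],-1]
    - [[0,0,-0.175],[-0.0029,-0.0057,0],-1]
    - [[0,0,-0.175],[-0.0034,-0.0086,0],-1]
    - [[0,0,-0.175],[-0.0042,-0.0135,0],-1]
    - [[0,0,-0.175],[-0.0042,-0.0135,0],-1]

```text
time: 12.15
eef_pos: [0.5635, 0.0992, 0.0076]
tcp_rot: [0.732, 0.681, -0.001, -0.001]
contact_force: [0.3, -0.0, -2.6]
opening: 0.234
```

```bash
python3 -c "
from way import *
print(get_state()['contact_force'])
way([(.014,.053,0),(.014,-.02,0),(.012,-.04,0),(.0115,-.06,0),(.0115,-.19,0)])"
```

```text
[ 0.30239547 -0.02358168 -2.55324644]
12.15 tcpP [ 0.0134 -0.1529] 0.0076
(0.014, 0.053, 0) [[-0.002, -0.0, 0.0], [-0.0001, 0.0006, -0.0004], -1]
(0.014, -0.02, 0) [[-0.002, -0.0, 0.0], [-0.0731, 0.0006, -0.0004], -1]
(0.012, -0.04, 0) [[-0.002, -0.0, 0.0], [-0.0931, -0.0014, -0.0004], -1]
(0.0115, -0.06, 0) [[-0.002, -0.0, 0.0], [-0.1131, -0.0019, -0.0004], -1]
(0.0115, -0.19, 0) [[-0.002, -0.0, 0.0], [-0.2431, -0.002, -0.0004], -1]
```

arm_command:
  steps:
    - [[0,0,0],[-0.008,0,0],-1]
    - [[0,0,0],[-0.016,0,0],-1]
    - [[0,0,0],[-0.024,0,0],-1]
    - [[0,0,0],[-0.032,0,0],-1]
    - [[0,0,0],[-0.04,0,0],-1]
    - [[0,0,0],[-0.048,0,0],-1]
    - [[0,0,0],[-0.056,0,0],-1]
    - [[0,0,0],[-0.064,-0.001,0],-1]
    - [[0,0,0],[-0.072,-0.001,0],-1]
    - [[0,0,0],[-0.078,-0.002,0],-1]

```text
time: 13.4
eef_pos: [0.5558, 0.021, 0.0077]
tcp_rot: [0.732, 0.681, -0.001, -0.001]
contact_force: [-0.3, 0.6, -3.2]
opening: 0.232
```

arm_command:
  steps:
    - [[0,0,0],[-0.007,0,0],-1]
    - [[0,0,0],[-0.014,0,0],-1]
    - [[0,0,0],[-0.021,0,0],-1]
    - [[0,0,0],[-0.028,0,0],-1]

```text
time: 13.9
eef_pos: [0.5538, -0.0073, 0.0077]
tcp_rot: [0.732, 0.681, -0.001, -0.001]
contact_force: [0.1, -0.3, -2.2]
opening: 0.234
```

arm_command:
  steps:
    - [[0,0,0],[-0.007,0,0],-1]
    - [[0,0,0],[-0.014,0,0],-1]
    - [[0,0,0],[-0.021,0,0],-1]
    - [[0,0,0],[-0.028,0,0],-1]
    - [[0,0,0],[-0.035,0,0],-1]

```text
time: 14.52
eef_pos: [0.5512, -0.0427, 0.0077]
tcp_rot: [0.732, 0.681, -0.001, -0.001]
contact_force: [0.2, 0.5, -3.1]
opening: 0.236
```

```bash
python3 look.py k
```

```text
14.575 [ 0.55124211 -0.04347735  0.00773452] [-0.01 -0.59 -3.5 ] [-0.134  0.027  0.031] phi 85.8 tcpP [ 0.0116 -0.2962]
```

View pics/k.png

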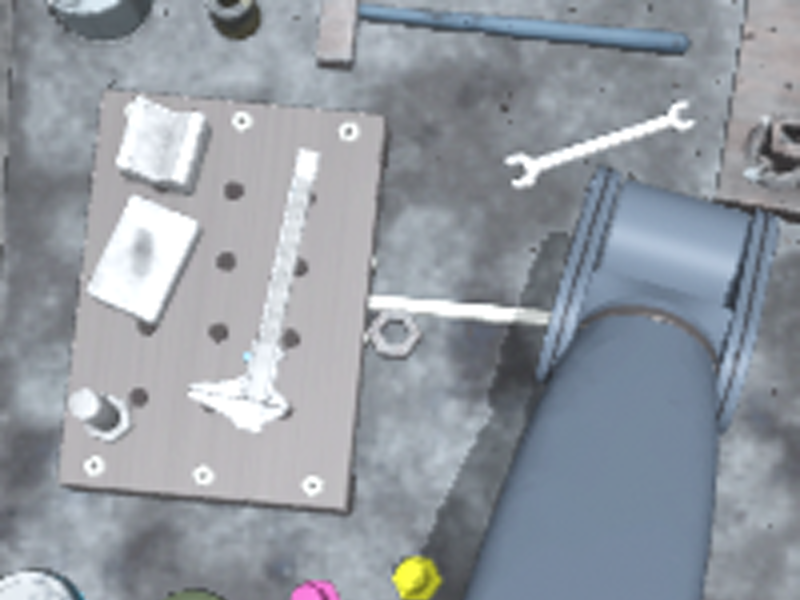

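The nut is out beside the shank at crop (397, 335). I'll drag on until the foot is clear too.

arm_command:
  steps:
    - [[0,0,0],[-0.008,0,0],-1]
    - [[0,0,0],[-0.016,0,0],-1]
    - [[0,0,0],[-0.024,0,0],-1]
    - [[0,0,0],[-0.032,0,0],-1]
    - [[0,0,0],[-0.04,0,0],-1]
    - [[0,0,0],[-0.048,0,0],-1]
    - [[0,0,0],[-0.056,0,0],-1]
    - [[0,0,0],[-0.06,0,0],-1]
    - [[0,0,0],[-0.06,0,0.001],-1]
    - [[0,0,0],[-0.06,0,0.0025],-1]
    - [[0,0,0],[-0.06,0,0.0025],-1]

```text
time: 16.0
eef_pos: [0.547, -0.1032, 0.0061]
tcp_rot: [0.732, 0.681, -0.001, -0.0]
contact_force: [-3.7, -0.8, 3.8]
opening: 0.236
```

```bash
python3 look.py l
```

```text
16.05 [ 0.54700786 -0.10316699  0.00610552] [-3.47  0.09  4.81] [-0.194  0.638 -0.078] phi 85.8 tcpP [ 0.0118 -0.356 ]
```

View pics/l.png

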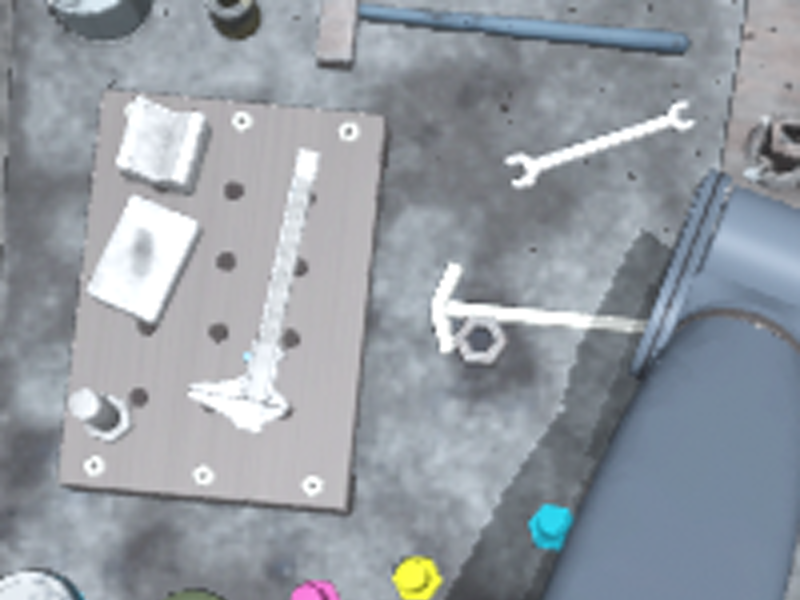

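View pics/ls.png

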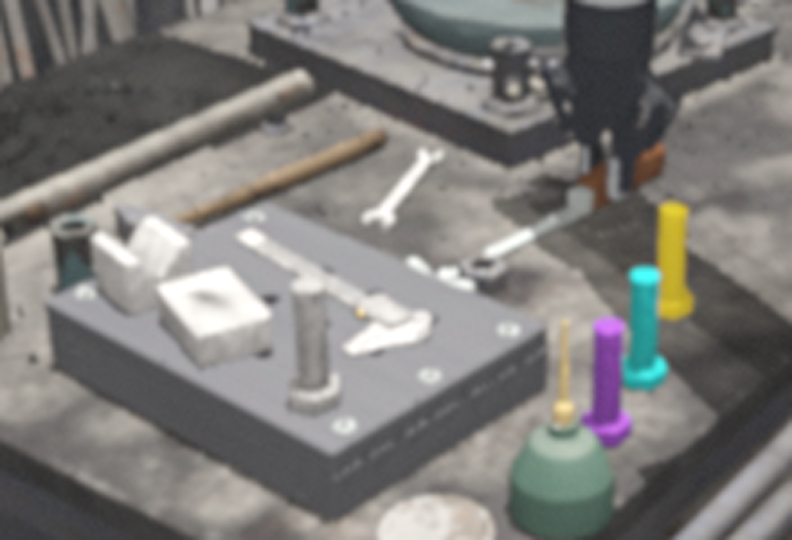

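The foot and nut are both clear of the plate (crop (440, 310) and (480, 340)), and the rake rests on the bench. Releasing.

arm_command:
  steps:
    - [[0,0,0],[0,0,0],-0.2]
    - [[0,0,0],[0,0,0],0.3]
    - [[0,0,0],[0,0,0],1]
    - [[0,0,0],[0,0,0],1]
    - [[0,0,0],[0,0,0],1]
    - [[0,0,0],[0,0,-0.02],1]
    - [[0,0,0],[0,0,-0.05],1]
    - [[0,0,0],[0,0,-0.1],1]
    - [[0,0,0],[-0.05,0,-0.15],1]
    - [[0,0,0],[-0.1,0,-0.18],1]
    - [[0,0,0],[-0.15,0,-0.2],1]
    - [[0,0,0],[-0.15,0,-0.2],1]

```text
time: 17.6
eef_pos: [0.5373, -0.2568, 0.2111]
tcp_rot: [0.734, 0.679, -0.0, 0.004]
contact_force: [-0.1, 0.8, -0.3]
opening: 1.002
```

```bash
python3 look.py n
python3 - <<'E'
from foot import *
c=read_camera("top"); Q=foot(c,.012,(225,262,155,180)); print("foot tip y",Q[:,1].max(), toP(px2w(c,[[480/4+120,340/4+90]],.018)[0]))
E
```

```text
17.65 [ 0.53671155 -0.25443624  0.20888058] [-0.21  1.02 -0.46] [ 0.032 -0.031 -0.028] phi 85.64 tcpP [ 0.0126 -0.5076]
foot tip y -0.14553587600154774 [-0.01275512 -0.18275131]
```

View pics/n.png

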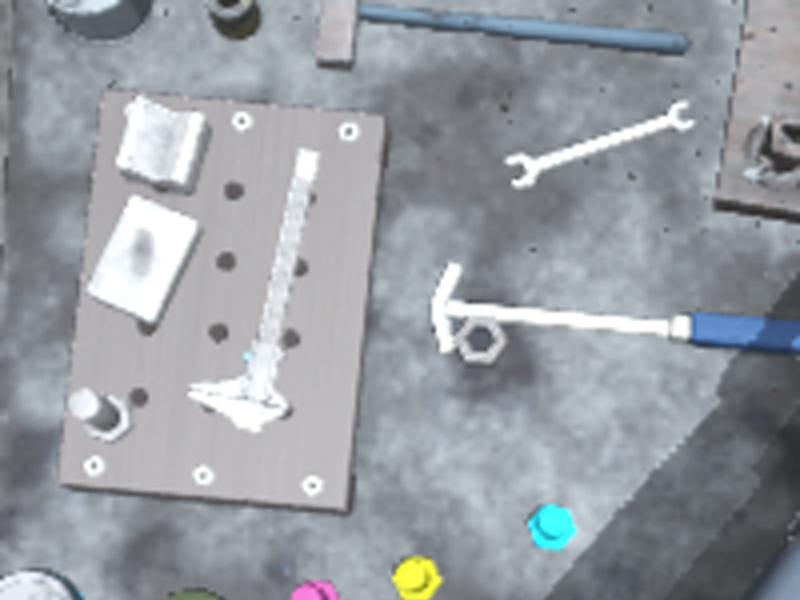

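View pics/ns.png

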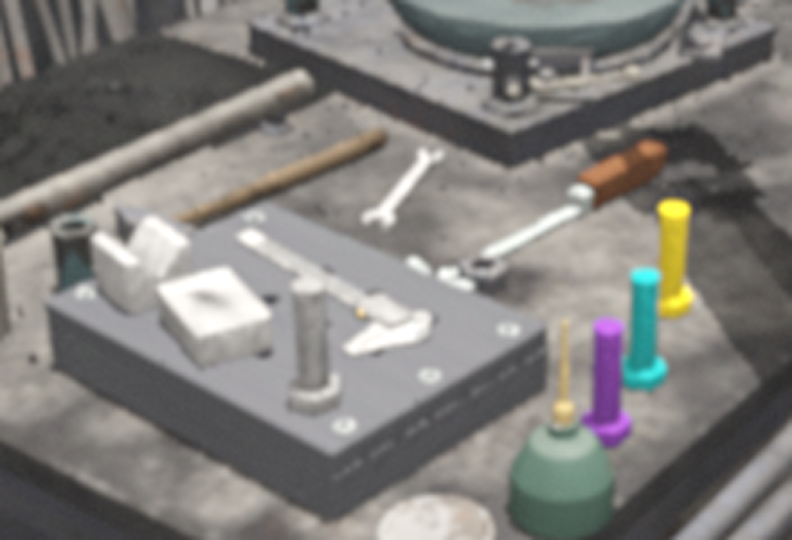

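The pictures show the rake released and flat, with its foot tip at plate y = −145 mm. The nut's centre is at y = −183 mm, outside the edge at −100 mm, and the bolt is still standing. Handing in.

```bash
python3 -c "
from plant import *
print(sign_off())"
```

```text
the job is handed in; nothing more can be done
None
```

The nut is out on the open bench, and the job is handed in after about 18 s of the 54 s allowed.

- **Feeling for the legs:** I took the rake by its handle and put the foot in between the legs. One light touch, about 4.5 N, on the front (-x) leg put the bearer roughly 5 mm towards +x. I did not touch the other leg to confirm this.
- **Dragging out:** I angled the foot past the nut on the +x side, swung it in behind, and dragged the nut out straight. The force readings taken during the drag showed no contact with legs or plate.
- **Last checks:**
  - The nut's centre lies about 83 mm outside the plate's edge, and the rake's foot tip about 45 mm outside it.
  - The rake lies flat and released, with the gripper clear of everything.
  - The bolt is still standing where it was.
- **Small disagreements:** Setting the rake down and gripping it pressed on the bench with roughly 5–8 N. The image fits of the plate's back and left edges were poor, so I used the right and front edges, which agreed with the given sizes. No check failed.

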